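Draw down a microscope mounting plate in cross order

TASK

Seat the loose mounting plate evenly on its grey pivot base: turn each of the four clamp nuts clockwise by its red crank knob, about half a turn, until you feel it come up firm, and do not force it any further. Work in cross order: finish any one nut first, then the one diagonally opposite, then the other two. Do not lean on the plate or the base, leave the small things around it alone, and let go at the end.

Things in the scene. Friction and masses are not known exactly. Their poses are not given: they have to be found in the camera images.
- base: Grey base, fixed, 204 x 204 x 28 mm, black seal on top. Origin: centre of its underside, on the table; axes along its sides, z up. Feel of its nuts, as force along the circle at the knob: 3 N while loose. After 2.5 to 3.8 rad (differs for each; no pose tells it finely enough) a nut stops firm; the springy crank arm then flexes 1 mm per 3.6 N. 6 N is well tight; 15 N (4 mm) is overtight.
- plate: Aluminium mounting plate 174 x 174 x 10 mm with a low steel boss (44 mm across, 10 mm high) at its centre, held up by springy feet against the four nuts, 3 to 5 mm above its seat, rocking and sinking as they come down; a low rim on the base (34 mm high) keeps it in place. Origin: centre of its underside, which lies 30 mm above the table when seated; z up.
- nut_a_knob (a point): Point on the red upright free-spinning knob (12 mm thick, 33 mm high) of a clamp nut's crank arm: 10 mm below the knob's top, 24 mm above the arm, 30 mm out from the nut's upright axis. x points straight out from the axis, z up. Clockwise from above tightens and lowers it, 8 mm a turn; it stays where it is left. Diagonal partner is nut_c.
- nut_a_hub (a point): Clamp nut, 26 mm across, 13 mm high, on the plate; its fixed upright axis is at (+65, +65) mm in the base's frame. Point: centre of its top, 53 mm above the table when home; x along its springy crank arm while that is unloaded, z up.
- nut_b_knob (a point): Point on the red upright free-spinning knob (12 mm thick, 33 mm high) of a clamp nut's crank arm: 10 mm below the knob's top, 24 mm above the arm, 30 mm out from the nut's upright axis. x points straight out from the axis, z up. Turns as the other nuts do. Diagonal partner is nut_d.
- nut_b_hub (a point): Clamp nut, 26 mm across, 13 mm high, on the plate; its fixed upright axis is at (+65, -65) mm in the base's frame. Point: centre of its top, 53 mm above the table when home; x along its springy crank arm while that is unloaded, z up.
- nut_c_knob (a point): Point on the red upright free-spinning knob (12 mm thick, 33 mm high) of a clamp nut's crank arm: 10 mm below the knob's top, 24 mm above the arm, 30 mm out from the nut's upright axis. x points straight out from the axis, z up. Turns as the other nuts do. Diagonal partner is nut_a.
- nut_c_hub (a point): Clamp nut, 26 mm across, 13 mm high, on the plate; its fixed upright axis is at (-65, -65) mm in the base's frame. Point: centre of its top, 53 mm above the table when home; x along its springy crank arm while that is unloaded, z up.
- nut_d_knob (a point): Point on the red upright free-spinning knob (12 mm thick, 33 mm high) of a clamp nut's crank arm: 10 mm below the knob's top, 24 mm above the arm, 30 mm out from the nut's upright axis. x points straight out from the axis, z up. Turns as the other nuts do. Diagonal partner is nut_b.
- nut_d_hub (a point): Clamp nut, 26 mm across, 13 mm high, on the plate; its fixed upright axis is at (-65, +65) mm in the base's frame. Point: centre of its top, 53 mm above the table when home; x along its springy crank arm while that is unloaded, z up.
- drops: Bystander: small dropper bottle, 30 mm across, 65 mm high, blue cap. Origin: centre of its underside.
- lens_case: Bystander: flat white case, 65 x 34 x 18 mm, with a green and a blue round cap. Origin: centre of its underside.
- occluder: Bystander: black paddle lying flat, 135 mm long, 6 mm thick. Origin: its underside, near the middle.
Things that resemble listed ones, but are neither listed nor needed, are in the scene too. Of the things that look like the plate, the largest one is meant.

How it is judged:
On the way, in this order (a step that is already met when the one before it is completed fails the run):
1. one nut is tightened home (z of any of nut_a_hub, nut_b_hub, nut_c_hub, nut_d_hub in the frame of base below 0.0532 m), for 0.2 s.
2. two diagonally opposite nuts are home ((z of each of nut_a_hub, nut_c_hub in the frame of base below 0.0532 m or z of each of nut_b_hub, nut_d_hub in the frame of base below 0.0532 m)), for 0.2 s.
At the end, for the whole second after the job is handed in: All four nuts are home: each within 0.2 mm of drop (about 0.15 rad of turn) of the point where it comes up firm, and none overtightened; the plate lies level within 0.004 rad on its seat (z of each of nut_a_hub, nut_b_hub, nut_c_hub, nut_d_hub in the frame of base below 0.0532 m and angle between plate's own z axis and vertical below 0.004 rad); the robot touches nothing.
It fails at once if a nut is overtightened (its crank arm is forced until it flexes by more than 0.14 rad, about 15 N at the knob) (angle between the x axis of nut_a_knob and the x axis of nut_a_hub, either way round above 0.14 rad or angle between the x axis of nut_b_knob and the x axis of nut_b_hub, either way round above 0.14 rad or angle between the x axis of nut_c_knob and the x axis of nut_c_hub, either way round above 0.14 rad or angle between the x axis of nut_d_knob and the x axis of nut_d_hub, either way round above 0.14 rad).
It fails at once if cross order broken: two neighbouring nuts are more than about halfway down (less than 1.7 mm left) while both of the others are not ((z of each of nut_a_hub, nut_b_hub in the frame of base below 0.0547 m and z of each of nut_c_hub, nut_d_hub in the frame of base above 0.0547 m) or (z of each of nut_b_hub, nut_c_hub in the frame of base below 0.0547 m and z of each of nut_d_hub, nut_a_hub in the frame of base above 0.0547 m) or (z of each of nut_c_hub, nut_d_hub in the frame of base below 0.0547 m and z of each of nut_a_hub, nut_b_hub in the frame of base above 0.0547 m) or (z of each of nut_d_hub, nut_a_hub in the frame of base below 0.0547 m and z of each of nut_b_hub, nut_c_hub in the frame of base above 0.0547 m)).
It fails at once if the fingers lean on the plate or the base with more than 20 N (contact force between the fingers and plate above 20 N or contact force between the fingers and base above 20 N).
It fails at once if a bystander is moved by more than 30 mm (distance of any of drops, lens_case, occluder from where it was at the start of the episode above 0.03 m).
It also fails if it takes over 72 s, if anything falls off the work surface, if the arm or the gripper's body presses on something with over 40 N, if the wrist force passes 120 N, or if a joint passes its speed limit or range.

ROBOT

A 6-joint arm with a two-finger parallel gripper is mounted at the origin on the work surface. World frame = base frame: x ahead of the robot, y to its left, z up, the work surface at z = 0. Lengths are in m, angles in rad, forces in N, time in s.
With the tool pointing down it reaches from about 0.375 to 0.925 m from the base axis. Payload 5.7 kg.
Tool frame: the origin (TCP) lies midway between the tips of the shut fingers; the grasp point (between the pads) lies 19 mm behind it; z points along the fingers, x is the direction in which the jaws open and shut, and the axes are right-handed (so a half turn about z gives the same grasp; the last joint's range is limited). The gripper opens to 88 mm and grips with 3 to 60 N. Pads are 20 mm wide; open, the fingers measure 115 mm over their backs; the gripper's body (75 mm by 178 mm) begins 61 mm behind the grasp point.
Start: joints at [-1.223, 0.359, 1.51, -0, 1.272, -0.115], TCP at [0.268, -0.537, 0.223] pointing down, gripper open.
Joint ranges: [-2.97, 2.97], [-1.01, 2.36], [0.21, 2.38], [-0.96, 4.11], [0.2, 2.71], [-2.98, 2.98]. Speed limits (rad/s): [2.39, 2.39, 3.14, 3.14, 3.14, 3.14].

INTERFACE

Orientations are given as a unit quaternion [x, y, z, w].
In Python, from bench import move_ptp, servo_line, goto_joints, move_gripper, sleep, inverse_kinematics, capture, PlanningError, close_job, spot_in, silhouettes, current_clock, current_joint_pos, current_qvel, current_joint_torque, current_position, current_orientation, current_force, current_torque, current_finger_gap gives the robot as it stands. Calls block until the motion is done:
- move_ptp(position, orientation): joint-space move of the TCP to a pose.
- servo_line(position, orientation=None, rate=0.15, contact_N=None): straight line of the TCP; orientation=None keeps the orientation; rate is the mean speed in m/s. With contact_N (N) it stops when the force on the tool has changed by that much, and returns True; else False.
- goto_joints(angles): joint-space move.
- move_gripper(opening): finger opening in m; the grip force is fixed at half the most; returns when the fingers have stopped.
- sleep(seconds).
- inverse_kinematics(position, orientation): joint angles nearest the present ones, or None.
- capture(name): name is "scene" or "top" or "wrist"; returns a dict with "image" (400x640x3 uint8, blue, green, red), "range_z" (400x640 float32, m along the optical axis (not along the pixel's ray), 0 where there is no reading), "intrinsics" (3x3 intrinsics, pixels), "R" (3x3) and "t" (3): a world point X has camera coordinates R X + t. Camera axes: x right, y down, z forward; pixel columns grow to the right and rows downward; lengths in m; the calibration is good to about 2 mm. The wrist camera is an equidistant fisheye: a pixel r from the principal point sees the ray r / f radians off the axis. A picture is of the moment at which its call begins.
A pose or a line that the arm cannot do raises PlanningError and nothing moves.
- close_job(): hands the job in, once; it reports no verdict.
Trained networks look in the newest picture that a camera, given by its name, has taken for a name from the list of things; names that differ only in an ending like _2 or _b are one class to them, and where a whole thing is asked for, a point or a joint stands for the part that bears it (a point fixed in the world has none). Each returns a list of dicts, best first, with "conf" (0 to 1); they miss things now and then, are a little off and sometimes report something else, mostly with a low value. They report only what shows in the picture. A call takes as long as a camera call. They do not tell look-alikes from the thing itself.
- spot_in(camera, query): "xy" ([column, row] in pixels, amid what is visible of it).
- silhouettes(camera, query): "region" (400x640 bool, what is visible of it) and "xy" ([column, row] in pixels, amid what is visible of it).
Readings, each from a call of its own:
- current_clock(): time.
- current_joint_pos(): joint angles.
- current_qvel(): joint speeds.
- current_joint_torque(): joint torques, N m.
- current_position(): TCP position.
- current_orientation(): TCP orientation.
- current_force(): force on the tool from outside, world axes, zero at the start.
- current_torque(): the same for the moment, N m.
- current_finger_gap(): finger opening in m.
Only numpy, scipy, OpenCV 4.12 (cv2) and the standard library are available. Lean on these libraries where they do the work, as an engineer would, in place of code of your own. Each camera call takes 0.05 s, during which the arm holds its last target.

## Working session

There is one attempt and no reset: what is moved stays moved. The work goes in short steps, each a Python script; the robot and the scene stay as the last script left them, time stands still between calls to the robot, and variables do not carry over. Pictures are saved under pics/ and viewed, and the job is handed in when it is done.

```bash
mkdir -p pics; ls; python3 - <<'E'
from bench import *
import cv2
for n in ("scene","top","wrist"):
    c=capture(n); cv2.imwrite(f"pics/{n}0.png",c["image"]); print(n,c["intrinsics"].tolist(),c["R"].round(3).tolist(),c["t"].round(3).tolist())
    for q in ("nut_a_knob","nut_a_hub","plate","base"):
        print(q,[(d["xy"],round(d["conf"],2)) for d in spot_in(n,q)])
print(current_clock(),current_orientation(),current_force())
E
```

```text
pics
scene [[387.55794901682975, 0.0, 319.2333984075043], [0.0, 387.55794901682975, 200.1399819894334], [0.0, 0.0, 1.0]] [[-0.864, 0.503, -0.012], [0.421, 0.71, -0.565], [-0.276, -0.493, -0.825]] [0.535, -0.217, 1.029]
nut_a_knob [([337.0, 235.7], 0.45)]
nut_a_hub [([337.3, 245.3], 0.7), ([369.5, 314.4], 0.4)]
plate [([478.1, 289.7], 0.97), ([345.8, 223.1], 0.81), ([219.2, 189.2], 0.69)]
base [([354.2, 257.8], 0.79)]
top [[444.38077417785115, 0.0, 317.2752297895107], [0.0, 444.38077417785115, 203.87377069078116], [0.0, 0.0, 1.0]] [[-0.023, -1.0, 0.01], [-0.992, 0.021, -0.126], [0.126, -0.013, -0.992]] [0.032, 0.616, 1.104]
nut_a_knob []
nut_a_hub [([288.6, 193.6], 0.42)]
plate [([307.2, 218.6], 0.65), ([218.9, 280.2], 0.64), ([398.3, 148.3], 0.55)]
base [([303.6, 257.0], 0.58)]
wrist [[309.70691628693146, 0.0, 322.34784237521484], [0.0, 309.70691628693146, 199.65820482728628], [0.0, 0.0, 1.0]] [[0.446, -0.895, -0.0], [-0.86, -0.429, 0.277], [-0.248, -0.124, -0.961]] [-0.6, -0.033, 0.39]
nut_a_knob []
nut_a_hub []
plate []
base []
0.75 [ 8.50425307e-01 -5.26095806e-01 -2.04239155e-05 -2.93862691e-05] [-0.36304976  1.02379554 -0.91680445]
```

View pics/scene0.png

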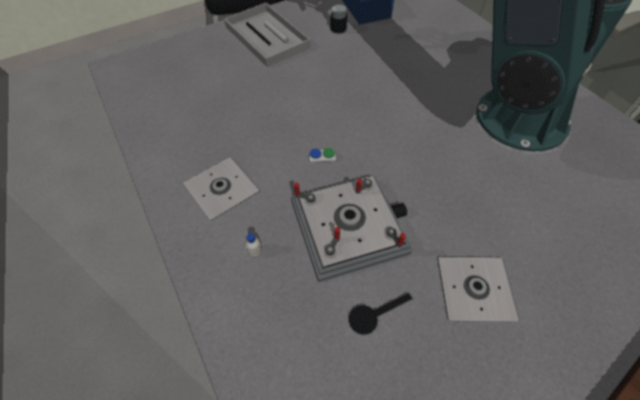

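View pics/top0.png

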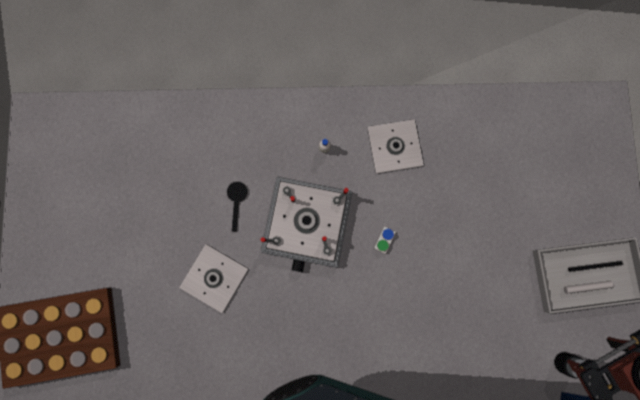

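The scene picture shows the base at about (350,225), with four red knobs at (296,188), (360,184), (337,232) and (402,238). In the top picture the base centre is at about (307,220). Next I measure positions coarsely from the depth data.

```bash
cat > h.py <<'E'
from bench import *
import numpy as np, cv2
def bp(c,uv,z):  # back-project to world plane-depth
    K=c["intrinsics"];p=np.array([(uv[0]-K[0,2])/K[0,0]*z,(uv[1]-K[1,2])/K[1,1]*z,z])
    return c["R"].T@(p-c["t"])
def ray(c,uv,fish=False):
    K=c["intrinsics"];x=(uv[0]-K[0,2])/K[0,0];y=(uv[1]-K[1,2])/K[1,1]
    if fish:
        r=np.hypot(x,y);s=np.sinc(r/np.pi);d=np.array([x*s,y*s,np.cos(r)])
    else: d=np.array([x,y,1.])
    return -c["R"].T@c["t"], c["R"].T@d
def at_z(c,uv,z,fish=False):
    o,d=ray(c,uv,fish);return o+d*(z-o[2])/d[2]
def cloud(c,fish=False):
    v,u=np.mgrid[0:400,0:640];K=c["intrinsics"];x=(u-K[0,2])/K[0,0];y=(v-K[1,2])/K[1,1];z=c["range_z"]
    if fish:
        r=np.hypot(x,y)+1e-9;t=np.tan(np.minimum(r,1.5))/r;x=x*t;y=y*t
    P=np.stack([x*z,y*z,z],-1)
    return (P-c["t"])@c["R"]
def reds(c,minA=4):
    b,g,r=[c["image"][...,i].astype(int) for i in range(3)]
    m=((r>90)&(r>2*g)&(r>2*b)).astype(np.uint8)
    n,l,s,ce=cv2.connectedComponentsWithStats(m)
    return [(ce[i].round(1),s[i].tolist(),l==i) for i in range(1,n) if s[i][4]>=minA]
E
python3 - <<'E'
from h import *
for n in ("scene","top"):
    c=capture(n);P=cloud(c)
    for ce,s,m in reds(c):
        q=P[m];q=q[c["range_z"][m]>0]
        print(n,ce,s,np.median(q,0).round(4),q[:,2].max().round(3), at_z(c,ce,0.075).round(4))
    m=(P[...,2]>0.025)&(P[...,2]<0.05)&(c["range_z"]>0)&(np.hypot(P[...,0]-0.57,P[...,1]-0.03)<0.2)
    q=P[m][:,:2].astype(np.float32)
    print(m.sum(),cv2.minAreaRect(q), np.median(P[m][:,2]))
E
```

```text
scene [359.  182.2] [357, 179, 5, 10, 28] [0.5283 0.0104 0.0894] 0.091 [0.522  0.0025 0.075 ]
scene [296.4 186.9] [294, 183, 5, 12, 34] [ 0.6459 -0.046   0.0899] 0.094 [ 0.6422 -0.0544  0.075 ]
scene [337.1 231.6] [335, 227, 5, 12, 35] [0.6283 0.0866 0.0891] 0.092 [0.6252 0.0813 0.075 ]
scene [402.2 236.8] [400, 233, 5, 11, 28] [0.5291 0.1594 0.0894] 0.092 [0.5232 0.1548 0.075 ]
6429 ((0.608340859413147, 0.043296292424201965), (0.19587673246860504, 0.32868847250938416), 77.97250366210938) 0.04363533935973766
top [345.5 190. ] [344, 188, 4, 5, 16] [ 0.6435 -0.0515  0.0901] 0.094 [ 0.6458 -0.0525  0.075 ]
top [292.1 198.1] [290, 196, 5, 5, 17] [0.6264 0.0809 0.0889] 0.094 [0.6282 0.0813 0.075 ]
top [324.  238.5] [323, 237, 3, 4, 12] [0.5252 0.0046 0.0909] 0.093 [0.526  0.0042 0.075 ]
top [262.5 239.3] [261, 238, 4, 4, 14] [0.5273 0.1542 0.0909] 0.092 [0.5274 0.1557 0.075 ]
5054 ((0.6087022423744202, 0.03936220705509186), (0.19926856458187103, 0.32829469442367554), 77.57921600341797) 0.043483849086800835
```

```bash
python3 - <<'E'
from h import *
from scipy.spatial.transform import Rotation as Ro
c=capture("wrist"); C=-c["R"].T@c["t"]; T=Ro.from_quat(current_orientation()).as_matrix()
o=T.T@(C-current_position()); f=T.T@c["R"].T
print("cam in tool",o.round(4),"\n",f.round(3)); np.savez("cam.npz",o=o,f=f)
# orientation: tool x along world y?  tool z down
for yaw in (0,np.pi/2,-np.pi/2,np.pi):
    q=(Ro.from_euler('z',yaw)*Ro.from_euler('x',np.pi)).as_quat(); M=Ro.from_quat(q).as_matrix()
    ax=M@f[:,2]; cam=M@o
    h=0.33; 
    tcp=np.array([0.58,0.05,0.04])-(cam+ax*h/ -ax[2]); 
    print(yaw,tcp.round(3),cam.round(3),inverse_kinematics(tcp,q))
E
```

```text
cam in tool [-0.0004 -0.0759 -0.1616] 
 [[ 1.    -0.    -0.   ]
 [ 0.     0.961  0.277]
 [-0.    -0.277  0.961]]
0 [0.58  0.069 0.208] [-0.     0.076  0.162] [ 7.74387194e-04  3.49800184e-01  1.56234813e+00 -4.44089210e-16
  1.22944434e+00  7.74387194e-04]
1.5707963267948966 [0.561 0.05  0.208] [-0.076 -0.     0.162] [-3.30544002e-02  3.19360466e-01  1.60934406e+00 -4.44089210e-16
  1.21288813e+00 -1.60385073e+00]
-1.5707963267948966 [0.599 0.05  0.208] [0.076 0.    0.162] [-3.22484259e-02  3.73537035e-01  1.52484162e+00 -4.44089210e-16
  1.24321399e+00  1.53854790e+00]
3.141592653589793 [0.58  0.031 0.208] [ 0.    -0.076  0.162] None
```

```bash
python3 - <<'E'
from h import *
move_ptp([0.58,0.069,0.22],[1,0,0,0])
c=capture("wrist"); cv2.imwrite("pics/w1.png",c["image"]); P=cloud(c,True)
np.savez("w1.npz",**c)
for ce,s,m in reds(c,20):
    q=P[m];q=q[c["range_z"][m]>0]; print(ce,s,q[:,2].max().round(4), [at_z(c,ce,z,True)[:2].round(4) for z in (0.08,0.09)], q.mean(0).round(4))
for q in ("nut_a_hub","nut_a_knob"):
    print(q,[(d["xy"],round(d["conf"],2)) for d in spot_in("wrist",q)])
print(current_clock())
E
```

```text
[267.7 100.3] [261, 95, 16, 12, 140] 0.0913 [array([0.5272, 0.1574]), array([0.5289, 0.157 ])] [0.5286 0.1571 0.0879]
[368.9 173.7] [363, 166, 13, 16, 144] 0.091 [array([0.6264, 0.0842]), array([0.6249, 0.0862])] [0.6257 0.0852 0.0847]
[273.4 242.5] [267, 233, 13, 20, 182] 0.0918 [array([0.5273, 0.0095]), array([0.5291, 0.014 ])] [0.5275 0.0102 0.0812]
[378.2 287. ] [373, 276, 12, 22, 173] 0.0916 [array([ 0.644 , -0.0475]), array([ 0.6419, -0.0411])] [ 0.644  -0.0477  0.0796]
nut_a_hub [([382.0, 162.5], 0.86)]
nut_a_knob [([369.6, 170.5], 0.9)]
3.475
```

View pics/w1.png

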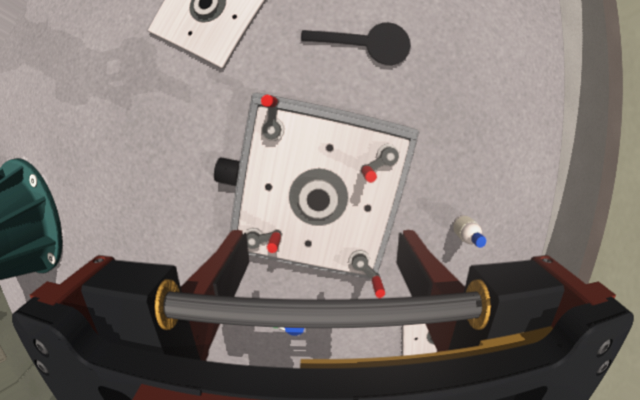

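The wrist picture shows the hubs at roughly (271,130), (389,156), (252,241) and (360,262), and the knobs at (268,100), (369,174), (273,242) and (378,287). I will zoom in and fit the base.

```bash
python3 - <<'E'
from h import *
c=dict(np.load("w1.npz")); P=cloud(c,True)
m=(P[...,2]>0.028)&(P[...,2]<0.12)&(c["range_z"]>0)
m[225:,:]&=(np.abs(np.arange(640)-310)<75)[None]; m[290:]=0
m=m.astype(np.uint8); n,l,s,ce=cv2.connectedComponentsWithStats(m); i=1+np.argmax([s[k][4]if 200<ce[k][0]<440 else 0 for k in range(1,n)])
q=P[l==i]; q2=q[(q[:,2]<0.048)]
print(cv2.minAreaRect(q2[:,:2].astype(np.float32)), len(q2))
im=c["image"][85:305,205:425]; cv2.imwrite("pics/w1z.png",cv2.resize(im,(600,600),interpolation=cv2.INTER_CUBIC))
for uv in [(271,130),(389,156),(252,241),(360,262)]:
    print(at_z(c,uv,0.057,True).round(4), P[uv[1],uv[0]].round(4))
E
```

```text
((0.5750297904014587, 0.04956606775522232), (0.19340720772743225, 0.19350646436214447), 77.41046905517578) 20841
[0.5261 0.1269 0.057 ] [0.5262 0.1269 0.0579]
[0.6513 0.0992 0.057 ] [0.6512 0.0993 0.0577]
[0.498  0.0007 0.057 ] [0.4981 0.0009 0.0574]
[ 0.6242 -0.0261  0.057 ] [ 0.6239 -0.0249  0.0593]
```

View pics/w1z.png

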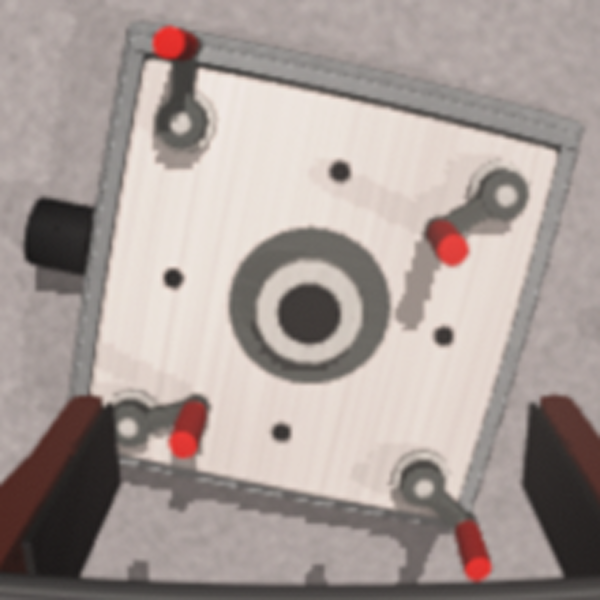

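```bash
python3 - <<'E'
from h import *
c=dict(np.load("w1.npz")); P=cloud(c,True)
uv=[(271.4,130.1),(390.5,156.9),(360.5,263.6),(252.3,242)]   # UL, UR, LR, LL
for z in (0.056,0.058,0.060):
    H=np.array([at_z(c,u,z,True)[:2] for u in uv]); C=H.mean(0)
    M=np.array([[-1,1],[1,1],[1,-1],[-1,-1]])*0.065
    A=(H-C).T@M; th=np.arctan2(A[1,0]-A[0,1],A[0,0]+A[1,1]); R=np.array([[np.cos(th),-np.sin(th)],[np.sin(th),np.cos(th)]])
    F=C+M@R.T; sc=np.sum((H-C)*(M@R.T))/np.sum(M**2)
    print(z,C.round(4),np.degrees(th).round(2),sc.round(4),((H-F)*1e3).round(1).tolist())
z=0.058
K=np.array([[.5286,.1571,.0879],[.6257,.0852,.0847],[.644,-.0477,.0796],[.5275,.0102,.0812]])
for i in range(4):
    d=K[i,:2]-F[i]; print(i,F[i].round(4),"knob ang",np.arctan2(d[1],d[0]).round(3),"r",np.hypot(*d).round(4))
# rim in scene/top as cross check of red tops
for n in("top","scene"):
    c=capture(n)
    print(n,[at_z(c,ce,0.085,False)[:2].round(4).tolist() for ce,s,m in reds(c)])
E
```

```text
0.056 [0.5757 0.0487] -12.52 1.002 [[0.0, 0.4], [0.1, -0.0], [0.1, -0.0], [-0.1, -0.4]]
0.058 [0.5757 0.0493] -12.52 0.9959 [[0.3, -0.1], [-0.4, -0.3], [-0.3, 0.4], [0.3, -0.1]]
0.06 [0.5757 0.0499] -12.52 0.9897 [[0.6, -0.6], [-0.9, -0.6], [-0.6, 0.9], [0.8, 0.2]]
0 [0.5264 0.1275] knob ang 1.495 r 0.0297
1 [0.6533 0.0993] knob ang -2.67 r 0.031
2 [ 0.6251 -0.0276] knob ang -0.815 r 0.0276
3 [0.4982 0.0006] knob ang 0.318 r 0.0309
top [[0.644, -0.0515], [0.5266, 0.1543]]
scene [[0.529, 0.0113], [0.6463, -0.0451], [0.629, 0.0866], [0.53, 0.1598]]
```

```bash
cat > turn.py <<'E'
from h import *
from scipy.spatial.transform import Rotation as Ro
C=np.array([0.5757,0.0489]); TH=np.radians(-12.52)
Rb=np.array([[np.cos(TH),-np.sin(TH)],[np.sin(TH),np.cos(TH)]])
HUB=C+np.array([[-1,1],[1,1],[1,-1],[-1,-1]])*0.065@Rb.T
ANG=[1.495,-2.67,-0.815,0.318]
def quat(a):  # jaws tangential for knob at angle a
    y=(a+np.pi/2+np.pi/2)%np.pi-np.pi/2
    return (Ro.from_euler('z',y)*Ro.from_euler('x',np.pi)).as_quat()
def F(n=4):
    f=[]
    for _ in range(n): f.append(current_force())
    return np.mean(f,0)
def pose(h,a,z,r=0.030): return np.array([h[0]+r*np.cos(a),h[1]+r*np.sin(a),z])
def approach(i,z=0.068):
    q=quat(ANG[i]); h=HUB[i]
    move_ptp(pose(h,ANG[i],0.125),q); move_gripper(0.034)
    hit=servo_line(pose(h,ANG[i],z),q,rate=0.06,contact_N=6)
    print("approach",i,hit,current_position().round(4),F().round(2),current_clock())
    return hit
E
python3 - <<'E'
from turn import *
np.set_printoptions(suppress=True)
print([current_force().round(2).tolist() for _ in range(4)])
print([inverse_kinematics(pose(HUB[i],ANG[i],.068),quat(ANG[i])) is not None for i in range(4)])
approach(0)
c=capture("wrist"); cv2.imwrite("pics/w2.png",c["image"])
E
```

```text
[[0.11, -0.31, 0.29], [0.11, -0.31, 0.29], [0.11, -0.31, 0.29], [0.11, -0.31, 0.29]]
[True, True, True, True]
approach 0 False [0.5289 0.1564 0.0683] [-0.29 -0.31  0.55] 6.2417
```

View pics/w2.png

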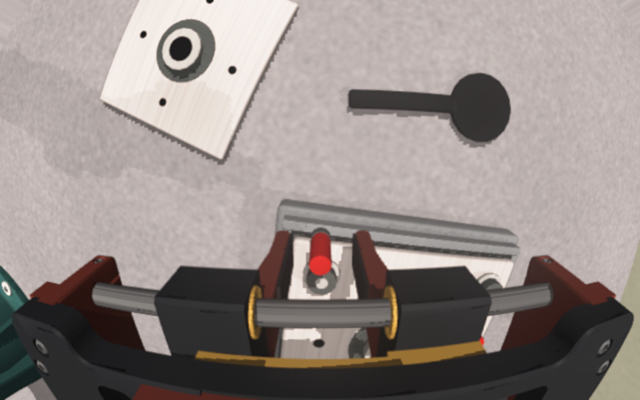

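The knob, at (320,262), stands centred between the fingers. I grip it and turn a short way to check the force feel.

```bash
cat >> turn.py <<'E'
import json,os
def turn(i,st,a_to,fast=0.15,slow=0.03,a_slow=2.2,fstop=7.0,rate=0.03,verbose=True):
    # st: dict with bias, h, a0, z0, s (angle turned)
    h=np.array(st["h"]);b=np.array(st["b"]);log=[]
    done=False
    while st["s"]<a_to-1e-6:
        d=fast if st["s"]<a_slow else slow
        s=st["s"]+d; a=st["a0"]-s
        p=pose(h,a,st["z0"]-0.008*s/(2*np.pi))
        hit=servo_line(p,None,rate=rate if d>0.1 else 0.02,contact_N=6.0 if d>0.1 else 5.0)
        f=F(2)-b
        t=np.array([np.sin(a),-np.cos(a)]); r=np.array([np.cos(a),np.sin(a)])
        ft=-f[:2]@t; fr=f[:2]@r; st["s"]=s
        log.append((round(s,2),round(ft,1),round(fr,1),round(f[2],1)))
        if hit: log.append("hit")
        h=h+r*fr*4e-5*1.0   # slight radial compliance
        if ft>fstop or (hit and ft>5.5): done=True;break
        if hit: print("unexpected hit");break
        if abs(fr)>25: print("radial");break
    st["h"]=h.tolist()
    if verbose:
        print(log if len(log)<14 else log[::2]+log[-6:])
    print("done",done,"s",st["s"],"h shift mm",((h-HUB[i])*1e3).round(2),current_position().round(4),current_clock())
    json.dump(st,open("st.json","w")); return done
def grip(i,z0):
    b=F(); move_gripper(0.0)
    print("gap",current_finger_gap(),"f",(F()-b).round(2),current_clock())
    p=current_position()
    st=dict(b=b.tolist(),h=HUB[i].tolist(),a0=ANG[i],z0=z0,s=0.0)
    json.dump(st,open("st.json","w")); return st
E
python3 - <<'E'
from turn import *
st=grip(0,0.068)
turn(0,st,0.6)
E
```

```text
gap 0.011305046595200922 f [-0.28  0.35  2.55] 6.7833
[(0.15, np.float64(1.5), np.float64(1.7), np.float64(2.9)), (0.3, np.float64(0.7), np.float64(0.1), np.float64(3.2)), (0.45, np.float64(2.0), np.float64(-0.3), np.float64(3.0)), (0.6, np.float64(1.3), np.float64(0.0), np.float64(4.4))]
done False s 0.6 h shift mm [0.01 0.06] [0.5453 0.1497 0.0672] 7.9833
```

```bash
python3 - <<'E'
from turn import *
st=json.load(open("st.json"))
turn(0,st,4.1,fast=0.25,slow=0.05,a_slow=2.3,fstop=6.0)
E
```

```text
[(0.85, np.float64(1.6), np.float64(-1.5), np.float64(3.6)), (1.35, np.float64(2.0), np.float64(-1.5), np.float64(5.2)), (1.85, np.float64(2.8), np.float64(-1.8), np.float64(3.2)), (2.35, np.float64(3.3), np.float64(-2.5), np.float64(2.7)), (2.45, np.float64(4.0), np.float64(-0.6), np.float64(2.7)), (2.55, np.float64(4.7), np.float64(0.0), np.float64(2.7)), (2.65, np.float64(4.2), np.float64(2.0), np.float64(5.2)), (2.75, np.float64(3.6), np.float64(1.6), np.float64(5.3)), (2.85, np.float64(3.4), np.float64(0.5), np.float64(5.4)), (2.95, np.float64(3.5), np.float64(0.2), np.float64(5.1)), (3.05, np.float64(4.8), np.float64(0.2), np.float64(6.5)), (3.15, np.float64(4.5), np.float64(-0.1), np.float64(5.0)), (3.25, np.float64(4.1), np.float64(-1.0), np.float64(5.4)), (3.35, np.float64(4.2), np.float64(-0.4), np.float64(4.5)), (3.15, np.float64(4.5), np.float64(-0.1), np.float64(5.0)), (3.2, np.float64(3.6), np.float64(-0.9), np.float64(6.4)), (3.25, np.float64(4.1), np.float64(-1.0), np.float64(5.4)), (3.3, np.float64(3.8), np.float64(-1.5), np.float64(5.3)), (3.35, np.float64(4.2), np.float64(-0.4), np.float64(4.5)), (3.4, np.float64(7.2), np.float64(0.6), np.float64(3.2))]
done True s 3.3999999999999964 h shift mm [-0.4   0.02] [0.5173 0.0977 0.0639] 16.0333
```

```bash
cat >> turn.py <<'E'
def confirm(i,st,d=0.02):
    st["a0"]; done=turn(i,st,st["s"]+d-1e-9,fast=d,slow=d,a_slow=0,fstop=99,verbose=True); sleep(0.1); print("settled",(F()-np.array(st["b"])).round(1))
def release(i):
    move_gripper(0.034); p=current_position(); servo_line([p[0],p[1],0.125],None,rate=0.15); print("rel",F().round(2),current_clock())
E
python3 - <<'E'
from turn import *
st=json.load(open("st.json"))
confirm(0,st,0.02)
E
```

```text
[(3.42, np.float64(8.6), np.float64(-0.2), np.float64(4.0))]
done False s 3.4199999999999964 h shift mm [-0.39  0.03] [0.5171 0.0978 0.064 ] 16.2833
settled [ 8.1 -3.1  3.7]
```

```bash
python3 - <<'E'
from turn import *
release(0)
if not approach(2):
    st=grip(2,0.068)
    turn(2,st,4.1,fast=0.25,slow=0.05,a_slow=2.3,fstop=6.3)
else:
    c=capture("wrist"); cv2.imwrite("pics/w3.png",c["image"])
E
```

```text
rel [-0.36 -0.26 -0.27] 17.5083
approach 2 False [ 0.646  -0.0505  0.0684] [ 0.53 -0.53  0.11] 19.825
gap 0.011224100028589772 f [-0.67  0.58  1.38] 20.3167
[(0.25, np.float64(2.6), np.float64(-0.6), np.float64(0.5)), (0.75, np.float64(0.2), np.float64(-0.5), np.float64(4.3)), (1.25, np.float64(1.7), np.float64(0.5), np.float64(5.1)), (1.75, np.float64(0.7), np.float64(-1.3), np.float64(5.8)), (2.25, np.float64(1.9), np.float64(-0.6), np.float64(5.5)), (2.55, np.float64(2.3), np.float64(-1.4), np.float64(5.1)), (2.65, np.float64(2.4), np.float64(-0.8), np.float64(5.6)), (2.75, np.float64(2.4), np.float64(-1.5), np.float64(6.4)), (2.85, np.float64(2.6), np.float64(-1.1), np.float64(6.4)), (2.95, np.float64(2.8), np.float64(-1.0), np.float64(7.4)), (3.05, np.float64(3.6), np.float64(-1.1), np.float64(7.2)), (3.15, np.float64(2.8), np.float64(-1.6), np.float64(8.2)), (3.25, np.float64(3.7), np.float64(0.2), np.float64(8.8)), (3.35, np.float64(3.4), np.float64(0.1), np.float64(8.0)), (3.45, np.float64(2.6), np.float64(-0.8), np.float64(8.9)), (3.55, np.float64(3.3), np.float64(-0.9), np.float64(8.3)), (3.65, np.float64(3.1), np.float64(-0.4), np.float64(9.4)), (3.75, np.float64(4.0), np.float64(0.3), np.float64(10.0)), (3.85, np.float64(3.2), np.float64(0.4), np.float64(10.3)), (3.95, np.float64(6.7), np.float64(0.1), np.float64(13.4)), (3.7, np.float64(3.8), np.float64(0.2), np.float64(10.4)), (3.75, np.float64(4.0), np.float64(0.3), np.float64(10.0)), (3.8, np.float64(4.3), np.float64(-0.5), np.float64(9.9)), (3.85, np.float64(3.2), np.float64(0.4), np.float64(10.3)), (3.9, np.float64(4.3), np.float64(0.4), np.float64(12.2)), (3.95, np.float64(6.7), np.float64(0.1), np.float64(13.4))]
done True s 3.949999999999995 h shift mm [ 0.72 -0.29] [0.6236 0.0015 0.0627] 31.5667
```

```bash
python3 - <<'E'
from turn import *
st=json.load(open("st.json"))
confirm(2,st,0.025)
E
```

```text
[(3.97, np.float64(7.3), np.float64(0.0), np.float64(13.5))]
done False s 3.9749999999999948 h shift mm [ 0.72 -0.29] [0.6239 0.0016 0.0627] 31.8167
settled [-6.6  0.6 14.6]
```

```bash
python3 - <<'E'
from turn import *
st=json.load(open("st.json"))
print(current_position().round(5))
confirm(2,st,0.03)
print(current_position().round(5))
E
```

```text
[0.62394 0.00158 0.0627 ]
[(4.0, np.float64(7.7), np.float64(-0.2), np.float64(14.9))]
done False s 4.004999999999995 h shift mm [ 0.72 -0.29] [0.6243 0.0016 0.0626] 32.1667
settled [-7.5  1.2 13.8]
[0.62431 0.0016  0.06264]
```

```bash
python3 - <<'E'
from turn import *
release(2)
c=capture("wrist"); cv2.imwrite("pics/w4.png",c["image"])
if not approach(1):
    st=grip(1,0.068)
    turn(1,st,4.1,fast=0.25,slow=0.05,a_slow=2.3,fstop=6.3)
    print(current_position().round(5))
E
```

```text
rel [-0.95 -0.49  0.04] 33.4
approach 1 False [0.6269 0.0847 0.0684] [ 0.07 -0.3  -0.07] 36.5
gap 0.010935125716816407 f [ 0.73 -1.82  1.28] 36.9917
[(0.25, np.float64(1.0), np.float64(0.1), np.float64(3.2)), (0.75, np.float64(-0.0), np.float64(2.1), np.float64(5.5)), (1.25, np.float64(2.4), np.float64(1.2), np.float64(5.0)), (1.75, np.float64(1.0), np.float64(2.0), np.float64(5.0)), (2.25, np.float64(1.3), np.float64(2.3), np.float64(5.6)), (2.55, np.float64(3.2), np.float64(2.5), np.float64(4.8)), (2.65, np.float64(2.5), np.float64(2.8), np.float64(5.7)), (2.75, np.float64(1.9), np.float64(1.6), np.float64(5.0)), (2.85, np.float64(3.3), np.float64(1.4), np.float64(5.9)), (2.95, np.float64(2.6), np.float64(1.1), np.float64(5.2)), (3.05, np.float64(6.4), np.float64(0.5), np.float64(6.0)), (2.8, np.float64(1.5), np.float64(2.1), np.float64(5.9)), (2.85, np.float64(3.3), np.float64(1.4), np.float64(5.9)), (2.9, np.float64(2.0), np.float64(0.8), np.float64(5.6)), (2.95, np.float64(2.6), np.float64(1.1), np.float64(5.2)), (3.0, np.float64(3.9), np.float64(1.2), np.float64(6.2)), (3.05, np.float64(6.4), np.float64(0.5), np.float64(6.0))]
done True s 3.049999999999998 h shift mm [0.24 1.01] [0.6779 0.1161 0.0641] 43.7417
[0.6779  0.11613 0.06411]
```

View pics/w4.png

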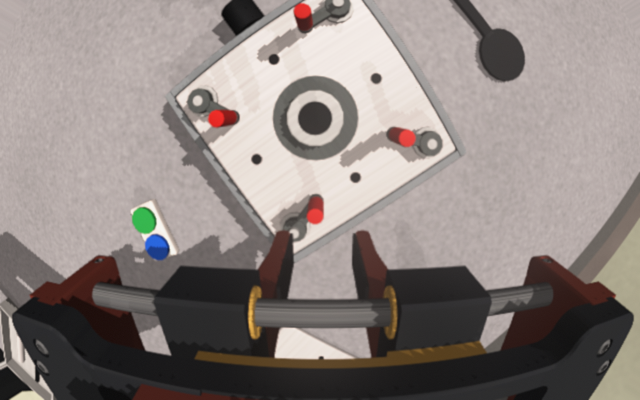

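In the picture, both turned knobs, at about (303,15) and (316,210), stand where I left them. I confirm nut 1, then do nut 3.

```bash
python3 - <<'E'
from turn import *
st=json.load(open("st.json"))
confirm(1,st,0.03)
print(current_position().round(5))
E
```

```text
[(3.08, np.float64(7.0), np.float64(1.0), np.float64(7.2))]
done False s 3.079999999999998 h shift mm [0.28 1.03] [0.6781 0.1158 0.0641] 43.9917
settled [-3.4  6.8  8.1]
[0.67815 0.11578 0.06408]
```

```bash
python3 - <<'E'
from turn import *
release(1)
c=capture("wrist"); cv2.imwrite("pics/w5.png",c["image"])
if not approach(3):
    st=grip(3,0.068)
    if turn(3,st,4.1,fast=0.25,slow=0.05,a_slow=2.3,fstop=6.3): confirm(3,st,0.03)
    print(current_position().round(5))
E
```

```text
rel [-0.48  0.78 -0.79] 45.2167
approach 3 False [0.527  0.0089 0.0683] [ 0.05  0.05 -1.02] 47.35
gap 0.011124671475526213 f [ 0.45 -1.31  2.81] 47.8417
[(0.25, np.float64(2.1), np.float64(-0.1), np.float64(5.4)), (0.75, np.float64(1.5), np.float64(-0.7), np.float64(6.1)), (1.25, np.float64(0.6), np.float64(-2.3), np.float64(6.3)), (1.75, np.float64(0.6), np.float64(-3.9), np.float64(6.3)), (2.25, np.float64(1.2), np.float64(-2.9), np.float64(6.5)), (2.55, np.float64(2.4), np.float64(-1.9), np.float64(6.2)), (2.65, np.float64(2.8), np.float64(-1.7), np.float64(6.2)), (2.75, np.float64(2.6), np.float64(-1.1), np.float64(5.7)), (2.85, np.float64(1.7), np.float64(-1.1), np.float64(6.0)), (2.95, np.float64(2.4), np.float64(-0.0), np.float64(7.5)), (3.05, np.float64(2.5), np.float64(-0.7), np.float64(7.9)), (3.15, np.float64(2.9), np.float64(-0.0), np.float64(8.1)), (3.25, np.float64(3.2), np.float64(-1.1), np.float64(8.7)), (3.35, np.float64(7.3), np.float64(0.8), np.float64(9.5)), (3.1, np.float64(1.4), np.float64(-1.5), np.float64(6.9)), (3.15, np.float64(2.9), np.float64(-0.0), np.float64(8.1)), (3.2, np.float64(2.7), np.float64(-0.7), np.float64(8.5)), (3.25, np.float64(3.2), np.float64(-1.1), np.float64(8.7)), (3.3, np.float64(4.8), np.float64(0.2), np.float64(8.2)), (3.35, np.float64(7.3), np.float64(0.8), np.float64(9.5))]
done True s 3.349999999999997 h shift mm [0.33 0.94] [ 0.4684 -0.0043  0.064 ] 56.0917
[(3.38, np.float64(9.4), np.float64(1.4), np.float64(8.9))]
done False s 3.379999999999997 h shift mm [0.28 0.94] [ 0.4682 -0.0038  0.0639] 56.3417
settled [ 0.6 -8.4  9.1]
[ 0.46824 -0.00375  0.06393]
```

```bash
python3 - <<'E'
from turn import *
release(3)
move_ptp([0.58,0.069,0.22],[1,0,0,0])
c=capture("wrist"); cv2.imwrite("pics/w6.png",c["image"]); P=cloud(c,True)
c0=dict(np.load("w1.npz")); P0=cloud(c0,True)
for nm,Q in(("before",P0),("after",P)):
    ok=np.isfinite(Q[...,2])
    pl=[]
    out=[]
    for h in HUB:
        m=np.hypot(Q[...,0]-h[0],Q[...,1]-h[1])<0.004
        out.append(np.median(Q[m][:,2]).round(4))
    d=(Q[...,:2]-C)@Rb; m=(np.abs(d).max(-1)<0.08)&(np.hypot(d[...,0],d[...,1])>0.03)&(Q[...,2]>0.034)&(Q[...,2]<0.0475)
    A=np.c_[Q[m][:,:2]-C,np.ones(m.sum())]; k=np.linalg.lstsq(A,Q[m][:,2],rcond=None)[0]
    print(nm,out,"plate z",k[2].round(4),"slope",k[:2].round(4))
print([ (ce,s[4]) for ce,s,m in reds(c,20)],current_clock(),F().round(2))
E
```

```text
rel [-0.2   0.12 -0.57] 57.5667
before [np.float64(0.0576), np.float64(0.3263), np.float64(0.0578), np.float64(0.0574)] plate z 0.0436 slope [-0.0006 -0.0002]
after [np.float64(0.0574), np.float64(0.3186), np.float64(nan), np.float64(0.0573)] plate z 0.0398 slope [-0.0012  0.0013]
[(array([418.7, 141.5]), 138), (array([264.3, 160.1]), 150), (array([226.5, 252. ]), 181)] 58.6417 [ 0.51 -0.04  0.21]
  return _methods._mean(a, axis=axis, dtype=dtype,
  ret = ret.dtype.type(ret / rcount)
```

View pics/w6.png

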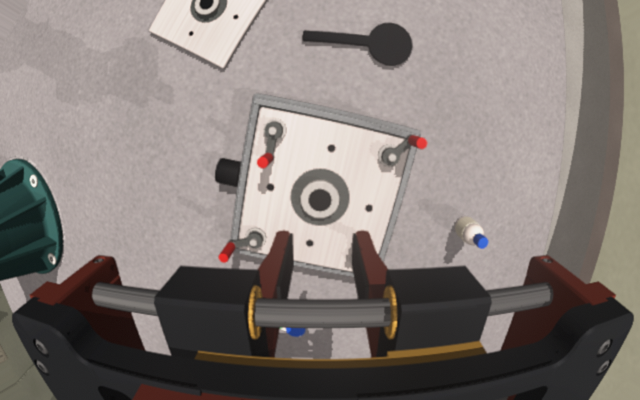

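```bash
python3 - <<'E'
from turn import *
for n in ("top","scene"):
    c=capture(n);cv2.imwrite(f"pics/{n}9.png",c["image"]);P=cloud(c)
    for ce,s,m in reds(c):
        q=P[m];q=q[c["range_z"][m]>0]; print(n,ce,np.median(q,0).round(4),q[:,2].max().round(4))
    d=(P[...,:2]-C)@Rb; m=(np.abs(d).max(-1)<0.08)&(np.hypot(d[...,0],d[...,1])>0.03)&(P[...,2]>0.034)&(P[...,2]<0.0475)
    A=np.c_[P[m][:,:2]-C,np.ones(m.sum())]; print(n,"plate",np.linalg.lstsq(A,P[m][:,2],rcond=None)[0].round(4))
print(current_clock())
E
```

```text
top plate [-0.0008 -0.0004  0.0405]
scene [377.4 169.4] [ 0.4712 -0.0022  0.0828] 0.2341
scene [318.7 202.3] [0.6226 0.0061 0.081 ] 0.0878
scene [386.8 214.8] [0.5222 0.1019 0.0846] 0.0888
scene [324.5 258.3] [0.6774 0.1211 0.0845] 0.0877
scene plate [-0.0019 -0.0006  0.0403]
58.7417
```

View pics/scene9.png

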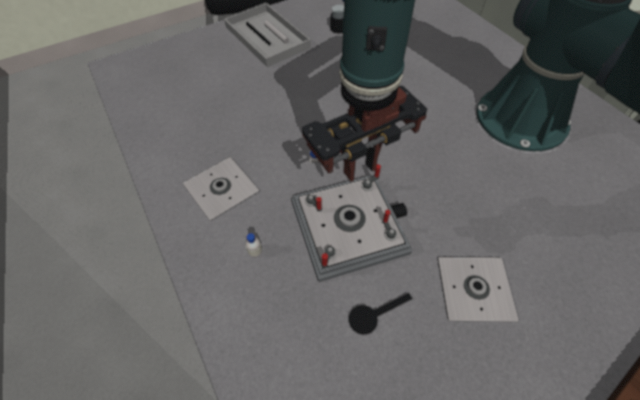

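The scene picture shows the gripper clear of the plate and the bystanders where they were. All the knob tops I could read have come down to about 88 mm.

```bash
python3 -c "
from bench import *
close_job(); print(current_clock())"
```

```text
the job is handed in; nothing more can be done
the job is handed in; nothing more can be done
```

I tightened all four clamp nuts in cross order and handed the job in at about 59 s of the 72 s allowed. The order was far-left, its diagonal near-right, far-right, then near-left, in the wrist camera's view. Each nut was gripped by its knob and turned about 3 to 4 rad until it came up firm. I then let go and moved the arm clear.

**Feel of the nuts:** the final force along the circle was about 8.6, 7.5, 7.5 and 8.5 N in that order. Loose readings were mostly 1 to 4 N (up to 4.8 N on the first nut), and overtight is 15 N. The second nut is the least certain. It came up firm late, at 3.95 rad commanded (about 3.75 rad corrected for lag and flex), and its force rose more gently than the others'. I pushed it two small steps further to confirm it was firm.

**Plate:** its top measures about 40 mm above the table, down from 43.6 mm, so it is seated. The measured tilt is 0.001 to 0.002 rad, within the 0.004 rad limit.

**Checks that did not work:**
- The hub heights could not be read directly, because the depth there picked up the bolt tip, and two nuts were partly hidden by the fingers.
- The top camera's red detection found no knobs at the end, so the knob heights come from the scene camera alone.
- Three knob tops read about 88 mm, down from 91–94 mm. The near-left knob's top reading was spoiled by the gripper behind it.

The bystanders looked undisturbed in the last picture. The lens case was mostly hidden behind the gripper there.

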